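Set the grinder one hole over

TASK

The grinder's setting lever is locked by a spring pin: with shut fingers, hook the fingertips under the top of the pin's brass ring and gently lift the pin out of its hole, without gripping the ring. Swing the lever one hole over to the hole marked by the red dot, not on past it, and let the pin drop fully home there. Draw the fingers out of the ring and leave all the loose things on the bar as they stand.

Things in the scene. Friction and masses are not known exactly. Their poses are not given: they have to be found in the camera images.
- grinder: cream grinder on a black foot, 205 x 132 mm, 260 mm tall, fixed to the bar. Origin at its underside on the lever's vertical turning axis; x from its front (chute and cup, towards the robot) to its back. On top an aluminium index plate (radius 121 mm) spreads to the front, upper face 175 mm up, with five 9 mm holes 92 mm from the axis, 0.36 rad (33 mm) apart; over the axis a low black hopper with a wooden lid, 94 mm across
- lever_axis (a point): point on the lever's vertical turning axis at the height of the index plate's upper face (175 mm above the bar)
- grind_lever (a joint): angle of the dark lever that turns above the plate, rad: 0 when it points to the grinder's front (-x of the grinder), growing counter-clockwise seen from above. Holes at -0.72, -0.36, 0, 0.36, 0.72; it starts in the middle one. At angle q the pin stands in the grinder's frame at x = -92 cos q, y = -92 sin q (mm). It turns stiffly, about 0.7 N at the pin, and stays where left
- index_pin (a joint): lift of the spring pin, m: 0 fully home in a hole (9 mm deep), 0.009 when its rounded tip rides on the plate, 0.014 the upper stop. A spring pulls it down, 4 N at home, 7 N at the stop, and it drops into a hole by itself. Pin 7 mm thick, carried by the lever 92 mm from the axis, ring on top. While it is in a hole the lever is locked
- pull_ring: brass ring, 56 mm inside, 5 mm wire, standing rigidly on the pin's head; origin at its centre, 232 mm above the bar with the pin home; the wire's underside at its top is 28 mm above that. Upright and square to the lever: its own x axis is the way through it, from outside along the lever towards the axis. Below are the pin's head and sleeve; the hopper is 45 mm behind it
- pin_tip (a point): lower end of the pin, on its centre line
- red_dot: red disc, 19 mm across, 2 mm thick, on the plate outside the hole to be used, which is the next one to the left or to the right of the starting hole; its centre is 110 mm from the lever's axis, 18 mm farther out than the hole's
- blue_dot: blue disc of the same size outside the hole on the other side of the starting hole (an older setting)
- dosing_cup: loose steel cup, 59 mm across, 52 mm tall, standing upright on the grinder's foot under the chute; origin at its underside; leave alone
- tamper: loose tamper, 58 mm across, 91 mm tall, wooden handle up; origin at its underside; leave alone
- leveller: loose steel coffee leveller, 60 mm across, 34 mm tall; leave alone
- portafilter_1: loose portafilter, 227 mm long, 57 mm tall; origin at its middle; leave alone
- group_brush: loose black group brush, 217 mm long; leave alone
- shot_glass_0: loose shot glass, 49 mm across, 61 mm tall; leave alone
- shot_glass_1: loose shot glass like the other; leave alone

How it is judged:
By the outcome, as a careful person would: the job done as asked, in the order asked, and still so for the second after the job is handed in, with the robot touching nothing.
It also fails if it takes over 40 s, if anything falls off the work surface, if the arm or the gripper's body presses on something with over 40 N, if the wrist force passes 120 N, or if a joint passes its speed limit or range.

ROBOT

A 6-joint arm with a two-finger parallel gripper is mounted at the origin on a cart in front of the work surface, level with it; the furniture and walls round the work are solid. World frame = base frame: x ahead of the robot, y to its left, z up, the work surface at z = 0. Lengths are in m, angles in rad, forces in N, time in s.
With the tool pointing down it reaches from about 0.35 to 0.875 m from the base axis. Payload 4.2 kg.
Tool frame: the origin (TCP) lies at the very end of the fingers, on their centre line; the grasp point (between the pads) lies 19 mm behind it; z points along the fingers, y is the line along which they close (so a half turn about z gives the same grasp; the last joint's range is limited). The gripper opens to 85 mm and grips with 20 to 120 N. Pads are 22 mm wide; open, the fingers measure 114 mm over their backs; the gripper's body (76 mm by 85 mm) begins 54 mm behind the grasp point. The pads swing forward as they close: fully open they stand 13 mm farther back than shut.
Start: joints at [1.445, 0.385, 0.008, 0, -1.194, -0.259], TCP at [0.235, 0.579, 0.231] pointing down, gripper open.
Joint ranges: [-3.14, 3.14], [-1.21, 2.06], [-1.07, 1.41], [-3.16, 2.05], [-2.99, -0.16], [-3.1, 3.1]. Speed limits (rad/s): [2.79, 2.79, 3.14, 3.14, 3.14, 3.14].

INTERFACE

Orientations are given as a unit quaternion [x, y, z, w].
In Python, from plant import env gives the robot as it stands.
- The arm moves only by the tool servo_tool, never from a script. Its argument "deltas" is a list of rows, each an object with "slide": the shift along the tool's x, y, z in mm, a list of three; "dr": the turn, a rotation vector about the tool's x, y, z in rad, a list of three; "claw": the gripper's target within -1 to 1 (shut at 1, half-way at 0, fully open at -1). In form: [{"slide": [dx, dy, dz], "dr": [ax, ay, az], "claw": claw}, ...]. A call has 1 to 12 rows; each row is the pose to reach, as a shift and turn from the pose commanded when the call began, along the tool's axes at that moment; what a row does not reach only later rows make up. A row lasts 1/8 s, in which the tool goes at most 62.5 mm and 10.7 degrees, less where a joint would pass 70% of its speed; a pose out of reach is approached as far as the arm can. A call with a gripper value outside its range is refused whole. The fingers move at their own pace and stop on an object; "newtons" is the grip in N (left out, the last holds). Time passes only in rows, so rows that repeat a pose let the fingers close. It gives the time, the measured TCP pose, the force, the opening and the grip force at its end, in the units of the state.
- env.read_state(): the state, without advancing time (a new reading comes with each control period).
- env.camera(name): name is "side" or "top"; returns the picture (480x640x3 uint8, red, green, blue); there is no depth.
- env.get_calibration(name): a dict with "K" (3x3 intrinsics, pixels), "dist_coeffs" ([k1, k2, p1, p2, k3] as OpenCV has them; the pictures are not rectified), "R" (3x3) and "t" (3): a world point X has camera coordinates R X + t. Camera axes: x right, y down, z forward; pixel columns grow to the right and rows downward; lengths in m; the calibration is good to about 2 mm. A picture is of the moment at which its call begins. get_calibration takes no time and is no camera call.
- env.hand_in(): hands the job in; it is judged then, once.
The state is a dict: "clock": time; "joints": joint angles; "qvel": joint speeds; "joint_torque": joint torques, N m; "position": TCP position; "ee_rot": TCP orientation; "ft_force": force on the tool from outside, world axes, zero at the start; "torque": the same for the moment, N m; "width": finger opening in m; "grip_force": force on a finger pad.
Only numpy, scipy, OpenCV 4.12 (cv2) and the standard library are available. Lean on these libraries where they do the work, as an engineer would, in place of code of your own. Each camera call takes 0.05 s, during which the arm holds its last target. There are 200 camera calls.

## Working session

There is one attempt and no reset: what is moved stays moved. The work goes in short steps, Python scripts to look and compute and a tool call to move; the robot and the scene stay as the last step left them, time stands still between calls to the robot, and variables do not carry over. Pictures are saved under pics/ and viewed, at most 10 in all, crops included, and the job is handed in when it is done.

Besides the shell and the picture viewer there is one more tool, called by a JSON object that holds its "op" and its "data", one argument or row to a line. servo_tool: Moves the arm, as the interface text tells. Its arguments: {"type":"object","properties":{"deltas":{"type":"array","items":{"type":"object","properties":{"slide":{"type":"array","items":{"type":"number"}},"dr":{"type":"array","items":{"type":"number"}},"claw":{"type":"number"}}}},"newtons":{"type":"number"}},"required":["deltas"]}

```bash
mkdir -p pics; python3 - <<'E'
from plant import env
import cv2
for n in("top","side"):
    cv2.imwrite(f"pics/{n}0.png",env.camera(n)[:,:,::-1]); c=env.get_calibration(n); print(n,c)
print(env.read_state())
E
```

```text
top {'K': array([[540.71691044,   0.        , 315.04043574],
       [  0.        , 540.71691044, 236.58337284],
       [  0.        ,   0.        ,   1.        ]]), 'dist_coeffs': array([-0.12390067,  0.        ,  0.        ,  0.        ,  0.        ]), 'R': array([[ 0.01400015, -0.99762296, -0.06747173],
       [-0.98476889, -0.00206143, -0.1738562 ],
       [ 0.17330385,  0.06887808, -0.98245691]]), 't': array([0.04310875, 0.58178729, 1.53675406])}
side {'K': array([[443.46672591,   0.        , 320.16778672],
       [  0.        , 443.46672591, 238.0204153 ],
       [  0.        ,   0.        ,   1.        ]]), 'dist_coeffs': array([-0.0930853,  0.       ,  0.       ,  0.       ,  0.       ]), 'R': array([[ 0.7700084 , -0.63799069,  0.00741227],
       [-0.50215456, -0.61314912, -0.609827  ],
       [ 0.39360877,  0.4658498 , -0.7924999 ]]), 't': array([-0.40755166,  0.3880945 ,  0.95310414])}
{'clock': 0.1, 'joints': array([ 1.44459398e+00,  3.85472758e-01,  6.76960251e-03, -4.59693241e-04,
       -1.19398560e+00, -2.58634763e-01]), 'qvel': array([-6.99897349e-05,  1.94418493e-04,  3.94186905e-03,  2.67238761e-03,
       -1.30450058e-03, -1.19851486e-03]), 'joint_torque': array([-4.09132672e-04, -3.93319523e+01,  1.88929564e+01,  4.19799373e+00,
       -2.59580775e-03,  5.57902567e-06]), 'position': array([0.23439212, 0.57882462, 0.23033425]), 'ee_rot': array([ 9.81527920e-01, -1.91316494e-01, -1.50563835e-04,  9.58279076e-04]), 'ft_force': array([0.44705928, 0.63436486, 0.27328988]), 'torque': array([ 0.02170853, -0.01564217, -0.00855785]), 'grip_force': 0.0, 'width': 0.08531997159853105}
```

View pics/top0.png

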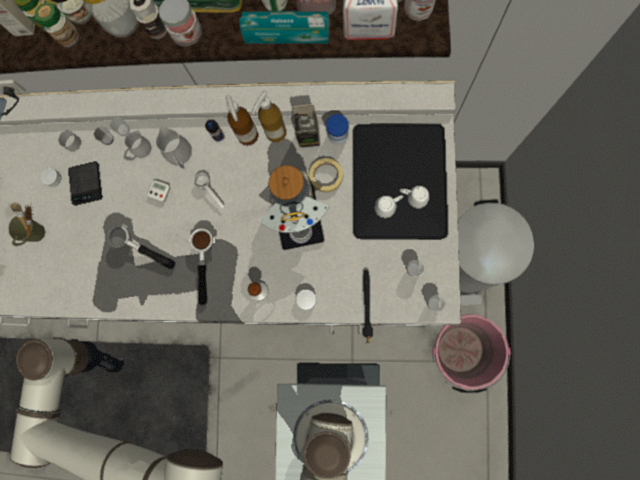

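View pics/side0.png

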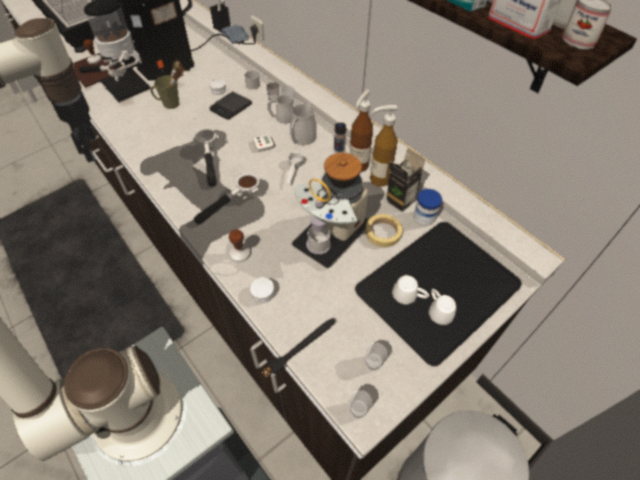

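The top view shows the grinder with its lid near (287,183), red dot (282,227), blue dot (310,221), and the ring near (295,215). The side view shows the ring near (319,190), with red at (305,202) and blue at (330,216). Next I'll measure these.

```bash
cat > h.py <<'E'
import numpy as np, cv2
from plant import env
def ray(n,uv):
    c=env.get_calibration(n); p=cv2.undistortPoints(np.array([[uv]],float),c["K"],c["dist_coeffs"])[0,0]
    R,t=c["R"],c["t"]; return -R.T@t, R.T@np.array([p[0],p[1],1])
def plane(n,uv,z):
    o,d=ray(n,uv); return o+d*(z-o[2])/d[2]
def tri(a,b):
    A=[];B=[]
    for n,uv in(("top",a),("side",b)):
        o,d=ray(n,uv); d=d/np.linalg.norm(d); P=np.eye(3)-np.outer(d,d); A.append(P);B.append(P@o)
    return np.linalg.lstsq(np.vstack(A),np.hstack(B),rcond=None)[0]
def proj(n,X):
    c=env.get_calibration(n); return cv2.projectPoints(np.array(X,float).reshape(-1,1,3),cv2.Rodrigues(c["R"])[0],c["t"],c["K"],c["dist_coeffs"])[0][:,0]
E
python3 - <<'E'
from h import *
W={"top":(255,150,340,260),"side":(285,140,375,240)}
P={}
for n,(x0,y0,x1,y1) in W.items():
    im=cv2.imread(f"pics/{n}0.png")[y0:y1,x0:x1]; f=im.astype(int); b,g,r=f[...,0],f[...,1],f[...,2]
    for k,m,w in(("red",(r>g+70)&(r>b+70)&(g<90)&(abs(g-b)<40),r-g),("blue",(b>r+60)&(b>g+30),b-r)):
        N,l,s,c=cv2.connectedComponentsWithStats(m.astype(np.uint8))
        for i in range(1,N):
            if s[i,4]<5: continue
            ys,xs=np.nonzero(l==i); uv=(np.average(xs,weights=w[ys,xs])+x0,np.average(ys,weights=w[ys,xs])+y0)
            print(n,k,s[i,4],np.round(uv,1),plane(n,uv,.177).round(4)); 
    cv2.imwrite(f"pics/{n}c.png",cv2.resize(im,None,fx=6,fy=5.4 if n=="top" else 6,interpolation=cv2.INTER_CUBIC) if n=="top" else cv2.resize(im,None,fx=6,fy=6,interpolation=cv2.INTER_CUBIC))
E
```

```text
top red 25 [281.7 227.3] [0.585  0.1306 0.177 ]
top blue 32 [309.5 221.4] [0.6013 0.0549 0.177 ]
side red 17 [304.1 200.9] [0.5834 0.13   0.177 ]
side blue 29 [328.7 215.6] [0.5995 0.0545 0.177 ]
```

View pics/topc.png

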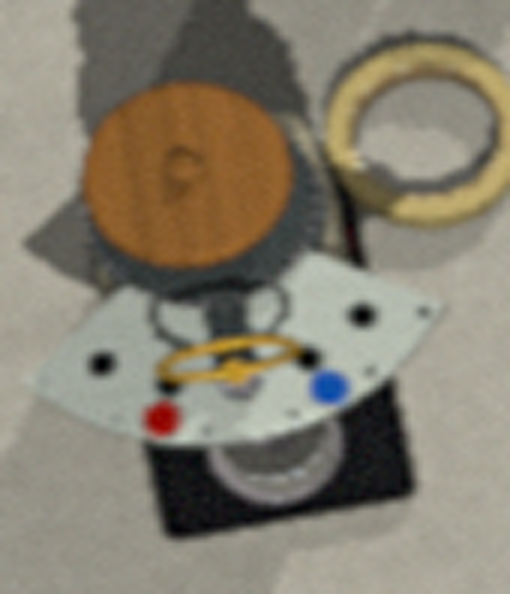

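View pics/sidec.png

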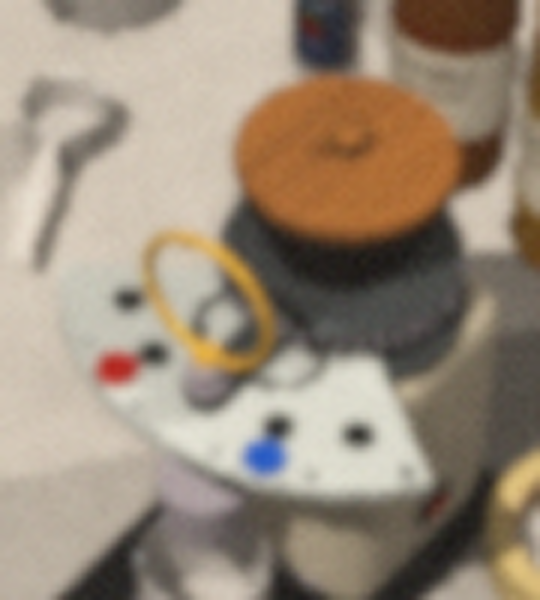

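Dot spacing is 77.4 mm (77.5 expected), so the dots are good. Red is at grinder +y, so q goes to -0.36. I'll check the ring model against brass pixels and prepare the first move.

```bash
cat >> h.py <<'E'
from scipy.spatial.transform import Rotation as Ro
red=np.array([.5842,.1303,.177]); blue=np.array([.6004,.0547,.177])
gy=(red-blue)/np.linalg.norm(red-blue); gx=np.array([gy[1],-gy[0],0]); yaw=np.arctan2(gx[1],gx[0])
axis=(red+blue)/2+gx*.110*np.cos(.36)
def pin(q): return axis+.092*(-np.cos(q)*gx-np.sin(q)*gy)
def tool(az,pitch,roll=0): # z axis heading az, pitch down; roll 0: tool y horizontal (to the right), x up
    z=np.array([np.cos(az)*np.cos(pitch),np.sin(az)*np.cos(pitch),-np.sin(pitch)]); y=np.array([np.sin(az),-np.cos(az),0])
    return Ro.from_matrix(np.column_stack([np.cross(y,z),y,z]))*Ro.from_euler('z',roll)
def delta(p,R,s=None):
    s=s or env.read_state(); R0=Ro.from_quat(s["ee_rot"])
    return (R0.inv().apply(np.array(p)-s["position"])*1e3).round(1),(R0.inv()*R).as_rotvec().round(3)
E
python3 - <<'E'
from h import *
print(yaw,axis,pin(0),pin(-.36))
c=pin(0).copy(); c[2]=.232; a=np.linspace(0,2*np.pi,72)
C=c+.0305*(np.cos(a)[:,None]*gy+np.sin(a)[:,None]*[0,0,1])
for n in("top","side"):
    im=cv2.imread(f"pics/{n}0.png"); p=proj(n,C); f=im.astype(int)
    m=(f[...,2]>f[...,0]+90)&(f[...,1]>f[...,0]+40); 
    x0,y0=p.min(0).astype(int)-6; x1,y1=p.max(0).astype(int)+7
    ys,xs=np.nonzero(m[y0:y1,x0:x1]); print(n,"model",p.min(0),p.max(0),"mask",xs.min()+x0,ys.min()+y0,xs.max()+x0,ys.max()+y0,len(xs))
print("tamper",plane("top",(254,289),.09),"cup",proj("top",[pin(0)]))
print(delta((.42,.06,.34),tool(.1,np.pi/2)),delta((.42,.06,.34),tool(.1,np.pi/2,np.pi)))
E
```

```text
0.21109333322274645 [0.69296344 0.11407074 0.177     ] [0.60300562 0.09479406 0.177     ] [0.60198152 0.12771958 0.177     ]
top model [281.28807159 213.10642062] [304.09127826 219.93584554] mask 285 212 299 220 45
side model [309.3535731  179.04150116] [329.53154224 200.34947452] mask 312 173 335 201 105
tamper [0.42276499 0.21741248 0.09      ] cup [[294.88310905 220.81195109]]
(array([ 366.9,  411.3, -108.8]), array([ 0.002,  0.   , -0.485])) (array([ 366.9,  411.3, -108.8]), array([ 1.000e-03, -3.000e-03,  2.657e+00]))
```

{"op": "servo_tool", "data": {
  "deltas": [
    {"slide":[40,45,-60],"dr":[0,0,-0.05],"claw":1},
    {"slide":[370,410,-110],"dr":[0,0,-0.485],"claw":1},
    {"slide":[370,410,-110],"dr":[0,0,-0.485],"claw":1},
    {"slide":[370,410,-110],"dr":[0,0,-0.485],"claw":1},
    {"slide":[370,410,-110],"dr":[0,0,-0.485],"claw":1},
    {"slide":[370,410,-110],"dr":[0,0,-0.485],"claw":1},
    {"slide":[370,410,-110],"dr":[0,0,-0.485],"claw":1},
    {"slide":[370,410,-110],"dr":[0,0,-0.485],"claw":1},
    {"slide":[370,410,-110],"dr":[0,0,-0.485],"claw":1},
    {"slide":[370,410,-110],"dr":[0,0,-0.485],"claw":1},
    {"slide":[370,410,-110],"dr":[0,0,-0.485],"claw":1},
    {"slide":[370,410,-110],"dr":[0,0,-0.485],"claw":1}
  ]
}}

```text
clock: 1.6
position: [0.4232, 0.0613, 0.3409]
ee_rot: [0.999, 0.051, -0.0, 0.0]
ft_force: [-0.7, 0.2, 0.3]
width: -0.0002
grip_force: 0.0
```

{"op": "servo_tool", "data": {
  "deltas": [
    {"slide":[0,0,-20],"dr":[0,0.18,0],"claw":1},
    {"slide":[0,0,-20],"dr":[0,0.36,0],"claw":1},
    {"slide":[0,0,-20],"dr":[0,0.5,0],"claw":1},
    {"slide":[0,0,-20],"dr":[0,0.5,0],"claw":1}
  ]
}}

```text
clock: 2.1
position: [0.4203, 0.06, 0.3584]
ee_rot: [0.968, 0.051, 0.245, -0.012]
ft_force: [0.8, -0.2, -0.0]
width: -0.0001
grip_force: 0.0
```

```bash
python3 - <<'E'
from h import *
s=env.read_state(); print(s["clock"],s["joints"].round(4),s["position"].round(4),Ro.from_quat(s["ee_rot"]).as_matrix().round(3))
E
```

```text
2.1 [ 0.7171 -0.321  -0.6367  0.367  -0.8731  0.7762] [0.4203 0.06   0.3584] [[ 0.874  0.105  0.474]
 [ 0.093 -0.994  0.048]
 [ 0.476  0.002 -0.879]]
```

{"op": "servo_tool", "data": {
  "deltas": [
    {"slide":[0,0,0],"dr":[0,0.15,0],"claw":1},
    {"slide":[0,0,0],"dr":[0,0.3,0],"claw":1},
    {"slide":[0,0,0],"dr":[0,0.4,0],"claw":1},
    {"slide":[0,0,0],"dr":[0,0.4,0],"claw":1}
  ]
}}

```text
clock: 2.6
position: [0.425, 0.061, 0.3643]
ee_rot: [0.899, 0.046, 0.435, -0.022]
ft_force: [-0.2, -0.3, -0.1]
width: -0.0
grip_force: 0.0
```

```bash
cat > d.py <<'E'
import json
from h import *
try: D=json.load(open("d.json"))
except Exception: D=[[[1.44459398,.385472758,.00676960251,-4.59693241e-04,-1.1939856,-.258634763],[0.23439212, 0.57882462, 0.23033425],[.98152792,-.191316494,-1.50563835e-04,9.58279076e-04]],
 [[.7171,-.321,-.6367,.367,-.8731,.7762],[.4203,.06,.3584],list(Ro.from_matrix([[.874,.105,.474],[.093,-.994,.048],[.476,.002,-.879]]).as_quat())]]
s=env.read_state(); D.append([list(s[k]) for k in("joints","position","ee_rot")]); json.dump(D,open("d.json","w"))
print(s["clock"],s["joints"].round(3),s["position"].round(4),Ro.from_quat(s["ee_rot"]).as_matrix()[:,2].round(3),s["ft_force"].round(1))
E
cat > fk.py <<'E'
import json,itertools
from h import *
from scipy.optimize import least_squares
E=lambda a,t: Ro.from_euler(a,t)
def fkR(j,s): # list of cumulative rotations
    R1=E('z',j[0]);R2=R1*E('y',j[1]);R3=R2*E('y',-j[2]);R4=R3*E('x',s[0]*j[3]);R5=R4*E('y',-j[4]);R6=R5*E('x',s[1]*j[5]); return R1,R2,R3,R4,R5,R6
def fk(j,L,s):
    R1,R2,R3,R4,R5,R6=fkR(j,s)
    return np.array([0,0,L[0]])+R2.apply([0,0,L[1]])+R3.apply([L[2],0,L[5]])+R5.apply([L[4],L[3],0])+R1.apply([L[6],0,0]),R6
E
python3 d.py; python3 - <<'E'
from fk import *
D=json.load(open("d.json"))
for s in itertools.product((1,-1),(1,-1)):
    Ms=[fkR(j,s)[-1].inv()*Ro.from_quat(q) for j,p,q in D]
    print(s,[(Ms[0].inv()*m).magnitude().round(3) for m in Ms],Ms[0].as_matrix().round(2).tolist())
E
```

```text
2.6 [ 0.407 -0.439 -1.066  1.306 -0.248  0.079] [0.425  0.061  0.3643] [ 0.78   0.079 -0.621] [-0.2 -0.3 -0.1]Traceback (most recent call last):
  File "<stdin>", line 5, in <module>
AttributeError: 'float' object has no attribute 'round'
```

```bash
python3 - <<'E'
from fk import *
D=json.load(open("d.json"))
for s in itertools.product((1,-1),(1,-1)):
    Ms=[fkR(j,s)[-1].inv()*Ro.from_quat(q) for j,p,q in D]
    e=[round(float((Ms[0].inv()*m).magnitude()),3) for m in Ms]; print(s,e,Ms[0].as_matrix().round(2).tolist())
    if max(e)<.05:
        f=lambda L:np.r_[np.concatenate([fk(j,L,s)[0]-p for j,p,q in D])*1e3,L[5:]*10]
        r=least_squares(f,[.2,.4,.4,-.15,.3,0,0]); print(r.x.round(4),r.fun.round(2),np.linalg.svd(r.jac)[1].round(1))
E
```

```text
(1, 1) [0.0, 2.578, 3.014] [[0.0, -0.0, 1.0], [-0.87, 0.49, 0.0], [-0.49, -0.87, 0.0]]
(1, -1) [0.0, 0.735, 2.613] [[0.0, -0.0, 1.0], [-1.0, 0.0, 0.0], [-0.0, -1.0, -0.0]]
(-1, 1) [0.0, 2.07, 0.676] [[-0.0, -0.0, 1.0], [-0.87, 0.49, 0.0], [-0.49, -0.87, -0.0]]
(-1, -1) [0.0, 0.0, 0.0] [[-0.0, -0.0, 1.0], [-1.0, 0.0, -0.0], [-0.0, -1.0, -0.0]]
[ 0.1606  0.5649  0.4218 -0.1598  0.2977  0.      0.    ] [-0.    0.    0.01  0.01 -0.01 -0.01 -0.    0.   -0.    0.    0.  ] [3387.2 2559.5 1582.5  596.   286.4  153.   105.4]
```

```bash
cat >> fk.py <<'E'
LEN=[.1606,.5649,.4218,-.1598,.2977,0,0]; S=(-1,-1)
M=Ro.from_matrix([[0,0,1],[-1,0,0],[0,-1,0]])
lo=np.array([-3.14,-1.21,-1.07,-3.16,-2.99,-3.1]);hi=np.array([3.14,2.06,1.41,2.05,-.16,3.1])
def ik(p,R,seed):
    def f(j):
        q,r=fk(j,LEN,S); return np.r_[(q-p)*5,((r*M).inv()*R).as_rotvec()]
    r=least_squares(f,np.clip(seed,lo+.02,hi-.02),bounds=(lo,hi),xtol=1e-10); return r.x,np.abs(r.fun).max()
E
cat > sc.py <<'E'
from fk import *
rng=np.random.default_rng(0)
for pitch in(0,.25,.5):
  for az in(-.35,0,.2,.5):
    p0=pin(0)*[1,1,0]+[0,0,.232]
    sols=[]
    for roll in(0,np.pi/2,np.pi,-np.pi/2):
        R=tool(az,pitch,roll); z=R.apply([0,0,1]); 
        for k in range(14):
            x,e=ik(p0+.018*z,R,rng.uniform(lo,hi))
            if e<1e-3:
                m=np.minimum(x-lo,hi-x).min()
                if not any(np.abs(x-y[1]).max()<.05 for y in sols): sols.append((m,x,roll))
    sols.sort(key=lambda t:-t[0])
    for m,x,roll in sols[:3]: print(pitch,az,round(roll,2),round(m,2),x.round(2))
E
python3 sc.py
```

```text
0 0 3.14 0.14 [-0.2   0.51 -0.93 -2.94 -1.44  1.54]
0 0 -1.57 0.14 [-0.2   0.51 -0.93 -2.94 -1.44 -0.03]
0 0 0 0.14 [-0.2   0.51 -0.93 -2.94 -1.44 -1.6 ]
0 0.2 3.14 0.26 [-0.31  0.49 -0.81 -2.61 -1.33  1.43]
0 0.2 -1.57 0.26 [-0.31  0.49 -0.81 -2.61 -1.33 -0.14]
0 0.2 0 0.26 [-0.31  0.49 -0.81 -2.61 -1.33 -1.71]
0 0.5 3.14 0.47 [-0.37  0.47 -0.6  -2.2  -1.26  1.17]
0 0.5 -1.57 0.47 [-0.37  0.47 -0.6  -2.2  -1.26 -0.4 ]
0 0.5 0 0.47 [-0.37  0.47 -0.6  -2.2  -1.26 -1.97]
0.25 0 0 0.23 [-0.19  0.3  -0.84 -2.91 -0.9  -1.67]
0.25 0 -1.57 0.23 [-0.19  0.3  -0.84 -2.91 -0.9  -0.1 ]
0.25 0 3.14 0.23 [-0.19  0.3  -0.84 -2.91 -0.9   1.47]
0.25 0.2 -1.57 0.38 [-0.26  0.28 -0.69 -2.5  -0.8  -0.36]
0.25 0.2 3.14 0.38 [-0.26  0.28 -0.69 -2.5  -0.8   1.21]
0.25 0.2 0 0.38 [-0.26  0.28 -0.69 -2.5  -0.8  -1.93]
0.25 0.5 1.57 0.58 [-0.28  0.29 -0.49 -2.   -0.84  2.41]
0.25 0.5 -1.57 0.58 [-0.28  0.29 -0.49 -2.   -0.84 -0.73]
0.25 0.5 3.14 0.58 [-0.28  0.29 -0.49 -2.   -0.84  0.84]
0.5 0 -1.57 0.18 [-0.15  0.17 -0.65 -2.74 -0.34 -0.31]
0.5 0 0 0.18 [-0.15  0.17 -0.65 -2.74 -0.34 -1.88]
0.5 0 1.57 0.18 [-0.15  0.17 -0.65 -2.74 -0.34  2.83]
0.5 0.2 -1.57 0.01 [ 0.01  0.15 -0.4  -1.84 -0.17 -1.21]
0.5 0.2 0 0.01 [ 0.01  0.15 -0.4  -1.84 -0.17 -2.78]
0.5 0.2 1.57 0.01 [ 0.01  0.15 -0.4  -1.84 -0.17  1.94]
0.5 0.5 3.14 0.3 [-0.03  0.18 -0.34 -1.5  -0.46  0.19]
0.5 0.5 -1.57 0.3 [-0.03  0.18 -0.34 -1.5  -0.46 -1.38]
0.5 0.5 1.57 0.3 [-0.03  0.18 -0.34 -1.5  -0.46  1.76]
```

The kinematic fit is within 0.01 mm. Reaching horizontal needs the wrist flipped (j4 ≈ -2.5), so I'll plan a joint-space path there and turn it into tool rows.

```bash
cat > path.py <<'E'
from fk import *
import sys
def path(qs,n):
    out=[]
    for a,b,k in zip(qs[:-1],qs[1:],n):
        out+= [a+(b-a)*t for t in np.linspace(0,1,k+1)[1:]]
    return out
def rows(P,R0,p0):
    o=[]
    for j in P:
        p,r=fk(j,LEN,S); r=r*M
        o.append('{"slide": %s, "dr": %s, "claw": 1}'%([round(float(v)) for v in R0.inv().apply(p-p0)*1e3],[round(float(v),2) for v in (R0.inv()*r).as_rotvec()]))
    return "["+", ".join(o)+"]"
AZ,PI=.22,.12
E
python3 - <<'E'
from path import *
s=env.read_state(); q0=s["joints"]
p0=pin(0)*[1,1,0]+[0,0,.232]
for roll in(0,np.pi):
    R=tool(AZ,PI,roll); z=R.apply([0,0,1])
    seed=[-.26,.3,-.72,-2.5,-.9,-1.9 if roll==0 else 1.2]
    q3,e=ik(p0-.07*z+[0,0,.05],R,seed); print(roll,q3.round(3),e)
    q1=np.array([.3,-.2,-.75,.0,-.8,.6]); q2=(q1+q3)/2; q2[4]=-.9
    P=path([q0,q1,q2,q3],[6,8,8])
    pr=None
    for j in P:
        p,r=fk(j,LEN,S); r=r*M; zz=r.apply([0,0,1]); print(p.round(3),zz.round(2),"" if pr is None else (round(float((pr.inv()*r).magnitude()),2)),"wrist",(p-.2977*zz).round(2)); pr=r
E
```

```text
0 [-0.399  0.071 -0.803 -2.327 -0.914 -2.06 ] 5.730811658555268e-10
[0.44  0.006 0.354] [ 0.74 -0.01 -0.67]  wrist [0.22 0.01 0.55]
[ 0.441 -0.041  0.332] [ 0.67 -0.08 -0.74] 0.18 wrist [ 0.24 -0.02  0.55]
[ 0.428 -0.074  0.302] [ 0.57 -0.11 -0.81] 0.18 wrist [ 0.26 -0.04  0.54]
[ 0.405 -0.089  0.267] [ 0.46 -0.1  -0.88] 0.18 wrist [ 0.27 -0.06  0.53]
[ 0.377 -0.084  0.233] [ 0.33 -0.04 -0.94] 0.18 wrist [ 0.28 -0.07  0.51]
[ 0.346 -0.06   0.203] [ 0.21  0.06 -0.98] 0.19 wrist [ 0.28 -0.08  0.49]
[ 0.319 -0.047  0.178] [ 0.16  0.15 -0.98] 0.33 wrist [ 0.27 -0.09  0.47]
[ 0.295 -0.029  0.158] [ 0.12  0.24 -0.96] 0.33 wrist [ 0.26 -0.1   0.44]
[ 0.276 -0.005  0.144] [ 0.11  0.34 -0.94] 0.33 wrist [ 0.24 -0.11  0.42]
[0.262 0.022 0.134] [ 0.11  0.43 -0.9 ] 0.33 wrist [ 0.23 -0.11  0.4 ]
[0.254 0.052 0.13 ] [ 0.13  0.52 -0.85] 0.33 wrist [ 0.22 -0.1   0.38]
[0.254 0.082 0.131] [ 0.17  0.6  -0.78] 0.32 wrist [ 0.2  -0.1   0.36]
[0.26  0.111 0.137] [ 0.23  0.66 -0.72] 0.32 wrist [ 0.19 -0.08  0.35]
[0.274 0.138 0.147] [ 0.3   0.71 -0.64] 0.32 wrist [ 0.18 -0.07  0.34]
[0.296 0.157 0.16 ] [
[... 1491 characters left out ...]
[0.26  0.111 0.137] [ 0.23  0.66 -0.72] 0.15 wrist [ 0.19 -0.08  0.35]
[0.274 0.138 0.147] [ 0.3   0.71 -0.64] 0.16 wrist [ 0.18 -0.07  0.34]
[0.296 0.157 0.16 ] [ 0.39  0.72 -0.57] 0.16 wrist [ 0.18 -0.06  0.33]
[0.324 0.171 0.175] [ 0.49  0.72 -0.49] 0.16 wrist [ 0.18 -0.04  0.32]
[0.357 0.178 0.193] [ 0.59  0.69 -0.41] 0.16 wrist [ 0.18 -0.03  0.32]
[0.392 0.176 0.212] [ 0.69  0.64 -0.34] 0.16 wrist [ 0.19 -0.01  0.31]
[0.429 0.165 0.232] [ 0.78  0.56 -0.28] 0.16 wrist [ 0.2  -0.    0.31]
[0.467 0.146 0.253] [ 0.86  0.46 -0.22] 0.16 wrist [0.21 0.01 0.32]
[0.503 0.117 0.272] [ 0.92  0.35 -0.16] 0.16 wrist [0.23 0.01 0.32]
[0.535 0.08  0.29 ] [ 0.97  0.22 -0.12] 0.17 wrist [0.25 0.02 0.33]
```

```bash
cat >> path.py <<'E'
p0=pin(0)*[1,1,0]+[0,0,.232]
R=tool(AZ,PI,np.pi); z=R.apply([0,0,1])
q3,e=ik(p0-.07*z+[0,0,.05],R,[-.26,.3,-.72,-2.5,-.9,1.2])
q1=np.array([.3,-.2,-.5,.0,-.8,.6]); q2=(q1+q3)/2; q2[4]=-.9; q2[2]=-.5;q2[1]=-.1
E
python3 - <<'E'
from path import *
s=env.read_state(); q0=s["joints"]
P=path([q0,q1,q2,q3],[8,9,9])
pr=None
for j in P:
    p,r=fk(j,LEN,S); r=r*M; zz=r.apply([0,0,1]); print(p.round(3),zz.round(2),"" if pr is None else (round(float((pr.inv()*r).magnitude()),2))); pr=r
print(rows(P[:8]+[P[7]]*2,Ro.from_quat(s["ee_rot"]),s["position"]))
E
```

```text
[0.447 0.022 0.378] [ 0.77  0.01 -0.63] 
[ 0.461 -0.012  0.383] [ 0.75 -0.04 -0.66] 0.13
[ 0.468 -0.039  0.382] [ 0.71 -0.07 -0.7 ] 0.12
[ 0.47  -0.058  0.374] [ 0.67 -0.08 -0.74] 0.12
[ 0.468 -0.067  0.362] [ 0.61 -0.06 -0.79] 0.12
[ 0.464 -0.065  0.349] [ 0.55 -0.02 -0.83] 0.12
[ 0.459 -0.051  0.335] [ 0.49  0.05 -0.87] 0.12
[ 0.454 -0.027  0.324] [ 0.43  0.13 -0.89] 0.13
[ 0.438 -0.018  0.3  ] [ 0.4  0.2 -0.9] 0.13
[ 0.424 -0.005  0.28 ] [ 0.37  0.28 -0.89] 0.13
[0.412 0.011 0.264] [ 0.35  0.35 -0.87] 0.13
[0.404 0.03  0.253] [ 0.35  0.42 -0.84] 0.13
[0.398 0.05  0.246] [ 0.35  0.5  -0.79] 0.13
[0.396 0.072 0.245] [ 0.37  0.56 -0.74] 0.13
[0.399 0.093 0.247] [ 0.4   0.62 -0.68] 0.13
[0.406 0.113 0.255] [ 0.44  0.66 -0.61] 0.13
[0.416 0.131 0.266] [ 0.49  0.7  -0.53] 0.13
[0.419 0.144 0.263] [ 0.53  0.71 -0.46] 0.14
[0.425 0.155 0.262] [ 0.58  0.71 -0.4 ] 0.14
[0.435 0.161 0.265] [ 0.64  0.69 -0.34] 0.14
[0.448 0.163 0.269] [ 0.7   0.65 -0.28] 0.14
[0.464 0.159 0.274] [ 0.77  0.6  -0.23] 0.14
[0.482 0.148 0.28 ] [ 0.83  0.53 -0.19] 0.15
[0.501 0.132 0.285] [ 0.89  0.44 -0.16] 0.15
[0.519 0.109 0.289] [ 0.93  0.33 -0.13] 0.15
[0.535 0.08  0.29 ] [ 0.97  0.22 -0.12] 0.15
[{"slide": [22, 41, 6], "dr": [-0.06, -0.01, 0.11], "claw": 1}, {"slide": [33, 76, 11], "dr": [-0.12, -0.04, 0.22], "claw": 1}, {"slide": [34, 104, 15], "dr": [-0.16, -0.09, 0.33], "claw": 1}, {"slide": [28, 123, 20], "dr": [-0.18, -0.14, 0.43], "claw": 1}, {"slide": [17, 132, 25], "dr": [-0.19, -0.21, 0.53], "claw": 1}, {"slide": [4, 129, 30], "dr": [-0.18, -0.28, 0.63], "claw": 1}, {"slide": [-9, 115, 36], "dr": [-0.14, -0.37, 0.72], "claw": 1}, {"slide": [-19, 90, 41], "dr": [-0.09, -0.45, 0.8], "claw": 1}, {"slide": [-19, 90, 41], "dr": [-0.09, -0.45, 0.8], "claw": 1}, {"slide": [-19, 90, 41], "dr": [-0.09, -0.45, 0.8], "claw": 1}]
```

{"op": "servo_tool", "data": {
  "deltas": [
    {"slide":[22,41,6],"dr":[-0.06,-0.01,0.11],"claw":1},
    {"slide":[33,76,11],"dr":[-0.12,-0.04,0.22],"claw":1},
    {"slide":[34,104,15],"dr":[-0.16,-0.09,0.33],"claw":1},
    {"slide":[28,123,20],"dr":[-0.18,-0.14,0.43],"claw":1},
    {"slide":[17,132,25],"dr":[-0.19,-0.21,0.53],"claw":1},
    {"slide":[4,129,30],"dr":[-0.18,-0.28,0.63],"claw":1},
    {"slide":[-9,115,36],"dr":[-0.14,-0.37,0.72],"claw":1},
    {"slide":[-19,90,41],"dr":[-0.09,-0.45,0.8],"claw":1},
    {"slide":[-19,90,41],"dr":[-0.09,-0.45,0.8],"claw":1},
    {"slide":[-19,90,41],"dr":[-0.09,-0.45,0.8],"claw":1}
  ]
}}

```text
clock: 3.85
position: [0.4539, -0.0271, 0.3229]
ee_rot: [0.918, -0.32, 0.187, -0.137]
ft_force: [-0.5, -0.5, -0.5]
width: 0.0
grip_force: 0.0
```

```bash
python3 d.py; python3 - <<'E'
from path import *
s=env.read_state(); j=s["joints"]; p,r=fk(j,LEN,S); print((p-s["position"])*1e3,q1)
P=path([j,q2,q3],[9,9])
print(rows(P[:9]+[P[8]]*2,Ro.from_quat(s["ee_rot"]),s["position"]))
E
```

```text
3.85 [ 0.3   -0.199 -0.502  0.002 -0.799  0.599] [ 0.4539 -0.0271  0.3229] [ 0.432  0.133 -0.892] [-0.5 -0.5 -0.5]
[ 1.66533454e-13 -3.12250226e-14 -1.11022302e-13] [ 0.3 -0.2 -0.5  0.  -0.8  0.6]
[{"slide": [-23, 11, 16], "dr": [0.03, -0.07, 0.1], "claw": 1}, {"slide": [-47, 16, 29], "dr": [0.06, -0.14, 0.2], "claw": 1}, {"slide": [-70, 16, 40], "dr": [0.1, -0.21, 0.29], "claw": 1}, {"slide": [-91, 11, 49], "dr": [0.15, -0.27, 0.39], "claw": 1}, {"slide": [-110, 0, 55], "dr": [0.2, -0.33, 0.49], "claw": 1}, {"slide": [-125, -14, 59], "dr": [0.26, -0.39, 0.59], "claw": 1}, {"slide": [-136, -33, 60], "dr": [0.33, -0.44, 0.68], "claw": 1}, {"slide": [-142, -54, 59], "dr": [0.4, -0.48, 0.78], "claw": 1}, {"slide": [-142, -78, 55], "dr": [0.48, -0.52, 0.87], "claw": 1}, {"slide": [-142, -78, 55], "dr": [0.48, -0.52, 0.87], "claw": 1}, {"slide": [-142, -78, 55], "dr": [0.48, -0.52, 0.87], "claw": 1}]
```

{"op": "servo_tool", "data": {
  "deltas": [
    {"slide":[-23,11,16],"dr":[0.03,-0.07,0.1],"claw":1},
    {"slide":[-47,16,29],"dr":[0.06,-0.14,0.2],"claw":1},
    {"slide":[-70,16,40],"dr":[0.1,-0.21,0.29],"claw":1},
    {"slide":[-91,11,49],"dr":[0.15,-0.27,0.39],"claw":1},
    {"slide":[-110,0,55],"dr":[0.2,-0.33,0.49],"claw":1},
    {"slide":[-125,-14,59],"dr":[0.26,-0.39,0.59],"claw":1},
    {"slide":[-136,-33,60],"dr":[0.33,-0.44,0.68],"claw":1},
    {"slide":[-142,-54,59],"dr":[0.4,-0.48,0.78],"claw":1},
    {"slide":[-142,-78,55],"dr":[0.48,-0.52,0.87],"claw":1},
    {"slide":[-142,-78,55],"dr":[0.48,-0.52,0.87],"claw":1},
    {"slide":[-142,-78,55],"dr":[0.48,-0.52,0.87],"claw":1}
  ]
}}

```text
clock: 5.22
position: [0.4156, 0.1296, 0.2662]
ee_rot: [0.661, -0.574, -0.052, -0.481]
ft_force: [0.8, 0.3, -0.2]
width: 0.0002
grip_force: 0.0
```

```bash
python3 d.py; python3 - <<'E'
from path import *
s=env.read_state(); j=s["joints"]; print(q2,q3)
P=path([j,q3],[9])
print(rows(P+[P[8]]*2,Ro.from_quat(s["ee_rot"]),s["position"]))
E
```

```text
5.225 [-0.047 -0.102 -0.499 -1.155 -0.901  0.834] [0.4156 0.1296 0.2662] [ 0.484  0.695 -0.532] [ 0.8  0.3 -0.2]
[-0.04928142 -0.1        -0.5        -1.16373637 -0.9         0.84076969] [-0.39856284  0.07084433 -0.80324566 -2.32747273 -0.91366017  1.08153939]
[{"slide": [-7, 2, 13], "dr": [0.07, -0.04, 0.11], "claw": 1}, {"slide": [-12, -2, 24], "dr": [0.14, -0.07, 0.22], "claw": 1}, {"slide": [-15, -10, 32], "dr": [0.22, -0.1, 0.33], "claw": 1}, {"slide": [-15, -23, 37], "dr": [0.31, -0.13, 0.44], "claw": 1}, {"slide": [-10, -40, 39], "dr": [0.41, -0.14, 0.55], "claw": 1}, {"slide": [0, -59, 38], "dr": [0.51, -0.15, 0.65], "claw": 1}, {"slide": [15, -79, 33], "dr": [0.61, -0.15, 0.76], "claw": 1}, {"slide": [35, -99, 24], "dr": [0.73, -0.15, 0.86], "claw": 1}, {"slide": [61, -117, 10], "dr": [0.84, -0.14, 0.95], "claw": 1}, {"slide": [61, -117, 10], "dr": [0.84, -0.14, 0.95], "claw": 1}, {"slide": [61, -117, 10], "dr": [0.84, -0.14, 0.95], "claw": 1}]
```

{"op": "servo_tool", "data": {
  "deltas": [
    {"slide":[-7,2,13],"dr":[0.07,-0.04,0.11],"claw":1},
    {"slide":[-12,-2,24],"dr":[0.14,-0.07,0.22],"claw":1},
    {"slide":[-15,-10,32],"dr":[0.22,-0.1,0.33],"claw":1},
    {"slide":[-15,-23,37],"dr":[0.31,-0.13,0.44],"claw":1},
    {"slide":[-10,-40,39],"dr":[0.41,-0.14,0.55],"claw":1},
    {"slide":[0,-59,38],"dr":[0.51,-0.15,0.65],"claw":1},
    {"slide":[15,-79,33],"dr":[0.61,-0.15,0.76],"claw":1},
    {"slide":[35,-99,24],"dr":[0.73,-0.15,0.86],"claw":1},
    {"slide":[61,-117,10],"dr":[0.84,-0.14,0.95],"claw":1},
    {"slide":[61,-117,10],"dr":[0.84,-0.14,0.95],"claw":1},
    {"slide":[61,-117,10],"dr":[0.84,-0.14,0.95],"claw":1}
  ]
}}

```text
clock: 6.6
position: [0.5352, 0.0805, 0.2905]
ee_rot: [-0.085, 0.743, 0.074, 0.66]
ft_force: [-0.0, 0.2, 1.0]
width: -0.0001
grip_force: 0.0
```

```bash
python3 d.py; python3 - <<'E'
from path import *
# align: finger axis through ring centre (z .230 at ring plane), TCP 40 mm short, then 16 mm past
for d in(-.04,.016): print(d,delta(p0+[0,0,-.002]+d*z,R))
for q in np.arange(0,-.37,-.12):
    pp=pin(q)*[1,1,0]+[0,0,.245]; x,e=ik(pp+.016*z,R,q3); print(q,x.round(2),e)
s=env.camera("side")
cv2.imwrite("pics/s1.png",cv2.resize(s[120:260,240:400,::-1],None,fx=4,fy=4,interpolation=cv2.INTER_CUBIC))
E
```

```text
6.6 [-0.399  0.073 -0.801 -2.322 -0.919  1.081] [0.5352 0.0805 0.2905] [ 0.968  0.222 -0.118] [-0.   0.2  1. ]
-0.04 (array([51.9, -0.9, 35.9]), array([0.006, 0.002, 0.003]))
0.016 (array([52. , -1.2, 91.9]), array([0.006, 0.002, 0.003]))
0.0 [-0.3   0.34 -0.74 -2.53 -1.03  1.29] 1.5720397206209213e-10
-0.12 [-0.28  0.34 -0.75 -2.56 -1.04  1.31] 5.405932645974332e-11
-0.24 [-0.25  0.34 -0.76 -2.59 -1.04  1.33] 8.032047249528773e-12
-0.36 [-0.23  0.34 -0.77 -2.62 -1.04  1.35] 7.002731727823175e-12
```

View pics/s1.png

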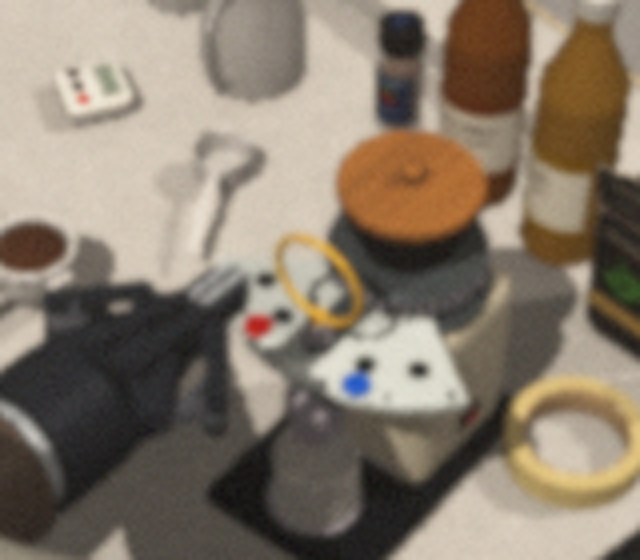

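The view shows the shut fingertips (215,285) in front of the ring (320,280), in line with it. I'll align and insert next.

{"op": "servo_tool", "data": {
  "deltas": [
    {"slide":[26,-1,18],"dr":[0.006,0.002,0.003],"claw":1},
    {"slide":[52,-1,36],"dr":[0.006,0.002,0.003],"claw":1},
    {"slide":[52,-1,36],"dr":[0.006,0.002,0.003],"claw":1},
    {"slide":[52,-1,50],"dr":[0.006,0.002,0.003],"claw":1},
    {"slide":[52,-1,65],"dr":[0.006,0.002,0.003],"claw":1},
    {"slide":[52,-1,80],"dr":[0.006,0.002,0.003],"claw":1},
    {"slide":[52,-1,93],"dr":[0.006,0.002,0.003],"claw":1},
    {"slide":[52,-1,93],"dr":[0.006,0.002,0.003],"claw":1}
  ]
}}

```text
clock: 7.65
position: [0.6209, 0.098, 0.2284]
ee_rot: [-0.08, 0.743, 0.073, 0.66]
ft_force: [-0.3, 1.0, -0.0]
width: -0.0002
grip_force: 0.0
```

```bash
python3 d.py; python3 - <<'E'
from path import *
print(delta(p0+[0,0,.01]+.018*z,R))
for n,(x,y) in dict(side=(270,140),top=(250,160)).items():
    i=env.camera(n)[y:y+90,x:x+100,::-1]; a=cv2.resize(i,(400,360),interpolation=cv2.INTER_CUBIC)
    o=a if n=="side" else np.hstack([o,a])
cv2.imwrite("pics/s2.png",o)
E
```

```text
7.65 [-0.305  0.385 -0.756 -2.547 -1.085  1.331] [0.6209 0.098  0.2284] [ 0.97   0.214 -0.118] [-0.3  1.  -0. ]
(array([-11.3,   0.8,  -1.6]), array([-0.003,  0.001, -0.002]))
```

View pics/s2.png

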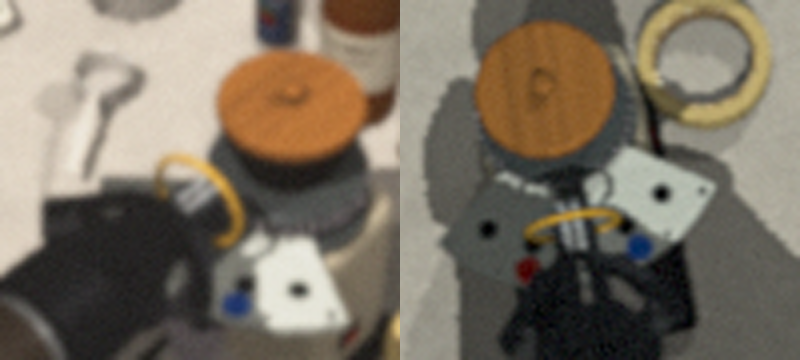

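The fingers are through the ring and centred in both views. Now a gentle lift.

{"op": "servo_tool", "data": {
  "deltas": [
    {"slide":[-3,0,-0.4],"dr":[0,0,0],"claw":1},
    {"slide":[-6,0,-0.7],"dr":[0,0,0],"claw":1},
    {"slide":[-9,0,-1.1],"dr":[0,0,0],"claw":1},
    {"slide":[-10,0,-1.2],"dr":[0,0,0],"claw":1}
  ]
}}

```text
clock: 8.25
position: [0.6201, 0.0975, 0.2386]
ee_rot: [-0.08, 0.744, 0.072, 0.66]
ft_force: [0.1, 0.2, -0.3]
width: -0.0003
grip_force: 0.0
```

{"op": "servo_tool", "data": {
  "deltas": [
    {"slide":[-1,0,-0.1],"dr":[0,0,0],"claw":1},
    {"slide":[-2,0,-0.2],"dr":[0,0,0],"claw":1},
    {"slide":[-3,0,-0.4],"dr":[0,0,0],"claw":1},
    {"slide":[-3,0,-0.4],"dr":[0,0,0],"claw":1}
  ]
}}

```text
clock: 8.75
position: [0.6201, 0.0975, 0.2412]
ee_rot: [-0.08, 0.744, 0.072, 0.66]
ft_force: [-0.2, -0.5, -0.5]
width: -0.0002
grip_force: 0.0
```

{"op": "servo_tool", "data": {
  "deltas": [
    {"slide":[-1,0,-0.1],"dr":[0,0,0],"claw":1},
    {"slide":[-2,0,-0.2],"dr":[0,0,0],"claw":1},
    {"slide":[-3,0,-0.4],"dr":[0,0,0],"claw":1},
    {"slide":[-3,0,-0.4],"dr":[0,0,0],"claw":1}
  ]
}}

```text
clock: 9.25
position: [0.6201, 0.0976, 0.2443]
ee_rot: [-0.08, 0.744, 0.072, 0.66]
ft_force: [-0.3, -0.7, -0.3]
width: -0.0001
grip_force: 0.0
```

{"op": "servo_tool", "data": {
  "deltas": [
    {"slide":[-1,0,-0.1],"dr":[0,0,0],"claw":1},
    {"slide":[-2,0,-0.2],"dr":[0,0,0],"claw":1},
    {"slide":[-3,0,-0.4],"dr":[0,0,0],"claw":1},
    {"slide":[-3,0,-0.4],"dr":[0,0,0],"claw":1}
  ]
}}

```text
clock: 9.75
position: [0.6199, 0.0975, 0.2467]
ee_rot: [-0.08, 0.744, 0.072, 0.659]
ft_force: [0.2, 0.4, -1.6]
width: -0.0
grip_force: 0.8
```

{"op": "servo_tool", "data": {
  "deltas": [
    {"slide":[-1,0,-0.1],"dr":[0,0,0],"claw":1},
    {"slide":[-2,0,-0.2],"dr":[0,0,0],"claw":1},
    {"slide":[-3,0,-0.4],"dr":[0,0,0],"claw":1},
    {"slide":[-3,0,-0.4],"dr":[0,0,0],"claw":1}
  ]
}}

```text
clock: 10.25
position: [0.6199, 0.0975, 0.2498]
ee_rot: [-0.08, 0.744, 0.072, 0.659]
ft_force: [1.6, 0.5, -4.4]
width: 0.0003
grip_force: 2.2
```

{"op": "servo_tool", "data": {
  "deltas": [
    {"slide":[-1.5,0,-0.2],"dr":[0,0,0],"claw":1},
    {"slide":[-3,0,-0.4],"dr":[0,0,0],"claw":1},
    {"slide":[-4.5,0,-0.5],"dr":[0,0,0],"claw":1},
    {"slide":[-6,0,-0.7],"dr":[0,0,0],"claw":1},
    {"slide":[-7.5,0,-0.9],"dr":[0,0,0],"claw":1},
    {"slide":[-8.5,0,-1],"dr":[0,0,0],"claw":1},
    {"slide":[-8.5,0,-1],"dr":[0,0,0],"claw":1}
  ]
}}

```text
clock: 11.12
position: [0.6199, 0.0975, 0.2586]
ee_rot: [-0.08, 0.744, 0.072, 0.659]
ft_force: [2.0, -0.6, -6.1]
width: 0.0001
grip_force: 3.1
```

```bash
python3 d.py; python3 - <<'E'
from path import *
for n,(x,y) in dict(side=(285,155),top=(265,185)).items():
    i=env.camera(n)[y:y+70,x:x+78,::-1]; a=cv2.resize(i,(400,360),interpolation=cv2.INTER_CUBIC)
    o=a if n=="side" else np.hstack([o,a])
cv2.imwrite("pics/s3.png",o)
s=env.read_state(); R0=Ro.from_quat(s["ee_rot"])
for q in(-.06,-.12,-.18,-.24,-.30,-.33,-.36): print(q,(R0.inv().apply(pin(q)-pin(0))*1e3).round(1))
print(R0.inv().apply([0,0,1]),R0.inv().apply(axis-pin(0))*1e3)
E
```

```text
11.125 [-0.296  0.292 -0.719 -2.513 -0.975  1.249] [0.6199 0.0975 0.2586] [ 0.97   0.213 -0.12 ] [ 2.  -0.6 -6.1]
-0.06 [-0.   5.5  0.2]
-0.12 [-0.1 11.   0.7]
-0.18 [-0.2 16.5  1.6]
-0.24 [-0.3 21.9  2.7]
-0.3 [-0.4 27.2  4.2]
-0.33 [-0.5 29.8  5.1]
-0.36 [-0.7 32.4  6. ]
[-0.99279267  0.00228178 -0.11982278] [-11.02466173  -0.48002269  91.33578933]
```

View pics/s3.png

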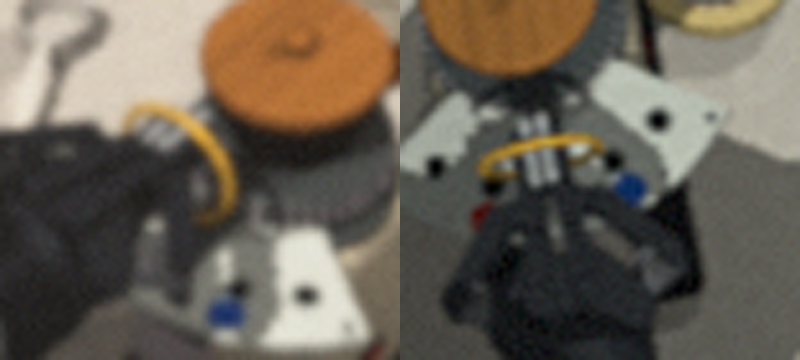

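The ring is hooked on the fingertips and the pin is up about 11 mm (6.1 N, which fits the spring). Swinging towards red, stopping slightly short.

{"op": "servo_tool", "data": {
  "deltas": [
    {"slide":[-0.5,0,0],"dr":[0,0,0],"claw":1},
    {"slide":[-0.5,2.8,0.1],"dr":[0,0,0],"claw":1},
    {"slide":[-0.5,5.5,0.2],"dr":[0,0,0],"claw":1},
    {"slide":[-0.5,8.3,0.4],"dr":[0,0,0],"claw":1},
    {"slide":[-0.6,11,0.7],"dr":[0,0,0],"claw":1},
    {"slide":[-0.6,14,1.1],"dr":[0,0,0],"claw":1},
    {"slide":[-0.7,16.5,1.6],"dr":[0,0,0],"claw":1},
    {"slide":[-0.7,16.5,1.6],"dr":[0,0,0],"claw":1}
  ]
}}

```text
clock: 12.22
position: [0.6174, 0.1146, 0.2588]
ee_rot: [-0.08, 0.744, 0.073, 0.659]
ft_force: [-4.0, 0.3, -6.7]
width: 0.0
grip_force: 3.7
```

```bash
cat > ring.py <<'E'
from path import *
# brass-coloured pixels around the expected ring; compare centre with model circle projected for various q
def look(qg,lift):
    for n in("top","side"):
        im=env.camera(n).astype(int); m=(im[...,0]>im[...,2]+80)&(im[...,1]>im[...,2]+40)&(im[...,0]>150)
        c=pin(qg).copy(); c[2]=.232+lift; pc=proj(n,[c])[0]
        N,l,st,ce=cv2.connectedComponentsWithStats(m.astype(np.uint8)); 
        print(n,"exp",pc.round(1),[(st[i].tolist()) for i in range(1,N) if st[i,4]>8 and np.abs(ce[i]-pc).max()<22])
        a=np.linspace(0,2*np.pi,60); lv=axis-pin(qg); u=np.array([-lv[1],lv[0],0])/.092
        for q in(qg+.06,qg,qg-.06):
            lv=axis-pin(q); u=np.array([-lv[1],lv[0],0])/.092; c=pin(q).copy(); c[2]=.232+lift
            p=proj(n,c+.0305*(np.cos(a)[:,None]*u+np.sin(a)[:,None]*[0,0,1])); print("  q",round(q,2),p.min(0).round(1),p.max(0).round(1))
E
python3 d.py; python3 -c "
from ring import *
look(-.18,.011)"
```

```text
12.225 [-0.26   0.293 -0.738 -2.56  -0.98   1.28 ] [0.6174 0.1146 0.2588] [ 0.969  0.215 -0.12 ] [-4.   0.3 -6.7]
top exp [286.  216.4] [[278, 213, 19, 3, 31]]
  q -0.12 [276.4 213.6] [299.7 218.9]
  q -0.18 [274.3 213.9] [297.7 218.9]
  q -0.24 [272.2 213.9] [295.5 218.9]
side exp [314.3 183.1] [[307, 171, 16, 18, 54]]
  q -0.12 [306.9 173. ] [325.  195.4]
  q -0.18 [306.  171.6] [322.8 194.4]
  q -0.24 [305.1 170.1] [320.7 193.4]
```

{"op": "servo_tool", "data": {
  "deltas": [
    {"slide":[0,2.5,0.4],"dr":[0,0,0],"claw":1},
    {"slide":[-0.1,5,0.9],"dr":[0,0,0],"claw":1},
    {"slide":[-0.2,7.5,1.5],"dr":[0,0,0],"claw":1},
    {"slide":[-0.3,10,2.3],"dr":[0,0,0],"claw":1},
    {"slide":[-0.3,12.5,3.1],"dr":[0,0,0],"claw":1},
    {"slide":[-0.4,14.5,3.7],"dr":[0,0,0],"claw":1},
    {"slide":[-0.4,14.5,3.7],"dr":[0,0,0],"claw":1}
  ]
}}

```text
clock: 13.2
position: [0.6184, 0.1293, 0.2591]
ee_rot: [-0.08, 0.744, 0.073, 0.659]
ft_force: [-4.5, 0.1, -6.9]
width: -0.0
grip_force: 3.8
```

```bash
python3 d.py; python3 -c "
from ring import *
look(-.34,.011)
for n,(x,y) in dict(side=(275,150),top=(255,185)).items():
    i=env.camera(n)[y:y+70,x:x+78,::-1]; a=cv2.resize(i,(400,360),interpolation=cv2.INTER_CUBIC)
    o=a if n=='side' else np.hstack([o,a])
cv2.imwrite('pics/s4.png',o)"
```

```text
13.2 [-0.225  0.298 -0.748 -2.607 -0.985  1.308] [0.6184 0.1293 0.2591] [ 0.969  0.214 -0.12 ] [-4.5  0.1 -6.9]
top exp [280.4 216.2] [[272, 213, 18, 3, 22]]
  q -0.28 [270.8 213.8] [294.1 218.9]
  q -0.34 [268.8 213.3] [291.9 219. ]
  q -0.4 [266.9 212.5] [289.7 219.1]
side exp [310.6 179.6] [[305, 167, 13, 18, 49]]
  q -0.28 [304.7 169.1] [319.4 192.6]
  q -0.34 [304.1 167.6] [317.4 191.4]
  q -0.4 [303.6 166. ] [315.6 190.1]
```

View pics/s4.png

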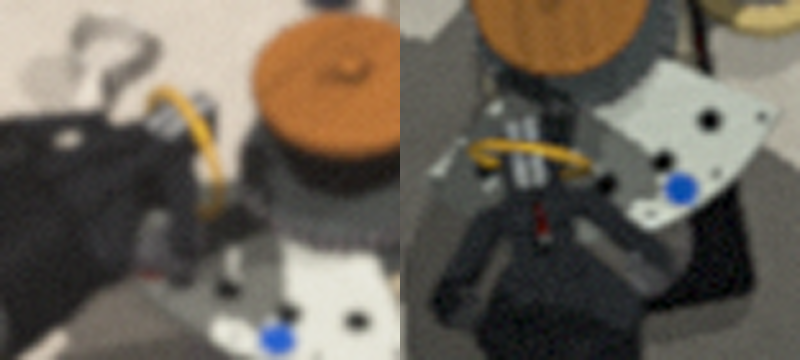

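q is now about -0.345. I'll lower until the tip either rides on the plate or goes in. Force will tell which.

{"op": "servo_tool", "data": {
  "deltas": [
    {"slide":[1,0.5,0.2],"dr":[0,0,0],"claw":1},
    {"slide":[2.5,0.5,0.4],"dr":[0,0,0],"claw":1},
    {"slide":[4,0.5,0.6],"dr":[0,0,0],"claw":1},
    {"slide":[4,0.5,0.6],"dr":[0,0,0],"claw":1}
  ]
}}

```text
clock: 13.9
position: [0.6187, 0.1295, 0.2554]
ee_rot: [-0.08, 0.744, 0.073, 0.66]
ft_force: [-5.5, 0.9, -6.7]
width: -0.0001
grip_force: 3.4
```

{"op": "servo_tool", "data": {
  "deltas": [
    {"slide":[1,0,0.1],"dr":[0,0,0],"claw":1},
    {"slide":[2,0,0.2],"dr":[0,0,0],"claw":1},
    {"slide":[2,0,0.2],"dr":[0,0,0],"claw":1}
  ]
}}

```text
clock: 14.28
position: [0.6187, 0.1295, 0.2537]
ee_rot: [-0.08, 0.743, 0.072, 0.66]
ft_force: [-5.6, 0.2, -5.8]
width: -0.0
grip_force: 3.3
```

{"op": "servo_tool", "data": {
  "deltas": [
    {"slide":[1.5,0,0.2],"dr":[0,0,0],"claw":1},
    {"slide":[3,0,0],"dr":[0,0,0],"claw":1},
    {"slide":[4,0,-0.5],"dr":[0,0,0],"claw":1},
    {"slide":[4,0,-0.5],"dr":[0,0,0],"claw":1}
  ]
}}

```text
clock: 14.78
position: [0.6185, 0.1293, 0.2507]
ee_rot: [-0.08, 0.743, 0.072, 0.661]
ft_force: [-0.2, 3.3, -2.5]
width: 0.0001
grip_force: 2.0
```

{"op": "servo_tool", "data": {
  "deltas": [
    {"slide":[2,0,0.2],"dr":[0,0,0],"claw":1},
    {"slide":[4,0,0.4],"dr":[0,0,0],"claw":1},
    {"slide":[6,0,0.6],"dr":[0,0,0],"claw":1},
    {"slide":[7,0,0.7],"dr":[0,0,0],"claw":1},
    {"slide":[7,0,0.7],"dr":[0,0,0],"claw":1}
  ]
}}

```text
clock: 15.4
position: [0.618, 0.1288, 0.2427]
ee_rot: [-0.08, 0.743, 0.072, 0.66]
ft_force: [0.1, -0.2, 0.0]
width: 0.0001
grip_force: 0.0
```

```bash
python3 d.py; python3 -c "
from ring import *
look(-.36,.0); look(-.36,.009)
for n,(x,y) in dict(side=(275,150),top=(255,185)).items():
    i=env.camera(n)[y:y+70,x:x+78,::-1]; a=cv2.resize(i,(400,360),interpolation=cv2.INTER_CUBIC)
    o=a if n=='side' else np.hstack([o,a])
cv2.imwrite('pics/s5.png',o)"
```

```text
15.4 [-0.23   0.347 -0.771 -2.625 -1.05   1.35 ] [0.618  0.1288 0.2427] [ 0.97   0.213 -0.118] [ 0.1 -0.2  0. ]
top exp [280.3 217. ] [[273, 214, 18, 4, 25]]
  q -0.3 [270.8 214.5] [293.8 219.8]
  q -0.36 [268.8 214. ] [291.7 219.9]
  q -0.42 [266.9 213.2] [289.5 219.9]
side exp [310.3 182.3] [[306, 171, 12, 17, 48]]
  q -0.3 [304.5 172. ] [318.7 195.3]
  q -0.36 [304.  170.4] [316.8 194.1]
  q -0.42 [303.6 168.8] [315.  192.9]
top exp [279.8 216.2] [[273, 214, 18, 4, 25]]
  q -0.3 [270.3 213.8] [293.5 219.1]
  q -0.36 [268.3 213.2] [291.3 219.2]
  q -0.42 [266.4 212.4] [289.1 219.2]
side exp [310.2 179.7] [[306, 171, 12, 18, 51]]
  q -0.3 [304.5 169.2] [318.7 192.8]
  q -0.36 [303.9 167.7] [316.8 191.6]
  q -0.42 [303.5 166.1] [315.  190.3]
```

View pics/s5.png

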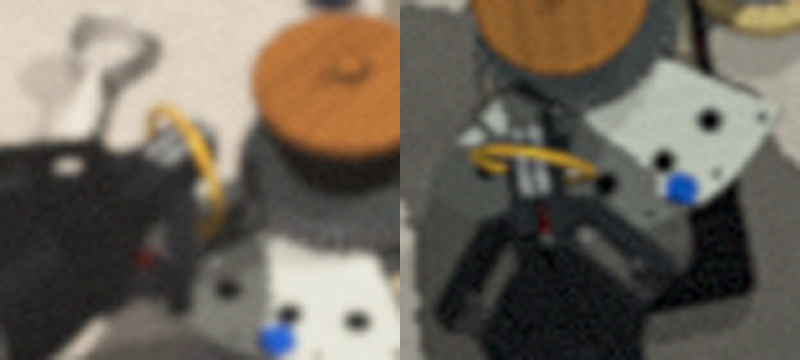

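Force is zero and the ring image has dropped by the full pin travel (4 px), so the pin is in the red hole. I'll lower a little and draw the fingers straight out.

{"op": "servo_tool", "data": {
  "deltas": [
    {"slide":[3,0,0.3],"dr":[0,0,0],"claw":1},
    {"slide":[6,0,0.7],"dr":[0,0,0],"claw":1},
    {"slide":[6,0,-10],"dr":[0,0,0],"claw":1},
    {"slide":[6,0,-25],"dr":[0,0,0],"claw":1},
    {"slide":[6,0,-40],"dr":[0,0,0],"claw":1},
    {"slide":[2,0,-60],"dr":[0,0,0],"claw":1},
    {"slide":[-5,0,-85],"dr":[0,0,0],"claw":1},
    {"slide":[-10,0,-110],"dr":[0,0,0],"claw":1},
    {"slide":[-15,0,-135],"dr":[0,0,0],"claw":1},
    {"slide":[-15,0,-135],"dr":[0,0,0],"claw":1},
    {"slide":[-15,0,-135],"dr":[0,0,0],"claw":1}
  ]
}}

```text
clock: 17.08
position: [0.4885, 0.1005, 0.2737]
ee_rot: [-0.08, 0.743, 0.072, 0.66]
ft_force: [-0.5, -0.4, -0.2]
width: -0.0
grip_force: 0.0
```

```bash
python3 d.py; python3 -c "
from ring import *
look(-.36,.0)
for n,(x,y) in dict(side=(275,150),top=(255,185)).items():
    i=env.camera(n)[y:y+70,x:x+78,::-1]; a=cv2.resize(i,(400,360),interpolation=cv2.INTER_CUBIC)
    o=a if n=='side' else np.hstack([o,a])
cv2.imwrite('pics/s6.png',o)"
```

```text
17.075 [-0.419  0.062 -0.944 -2.376 -1.014  1.186] [0.4885 0.1005 0.2737] [ 0.97   0.212 -0.118] [-0.5 -0.4 -0.2]
top exp [280.3 217. ] [[273, 214, 18, 4, 23], [273, 217, 13, 4, 24]]
  q -0.3 [270.8 214.5] [293.8 219.8]
  q -0.36 [268.8 214. ] [291.7 219.9]
  q -0.42 [266.9 213.2] [289.5 219.9]
side exp [310.3 182.3] [[306, 171, 11, 17, 38], [304, 178, 11, 17, 45]]
  q -0.3 [304.5 172. ] [318.7 195.3]
  q -0.36 [304.  170.4] [316.8 194.1]
  q -0.42 [303.6 168.8] [315.  192.9]
```

View pics/s6.png

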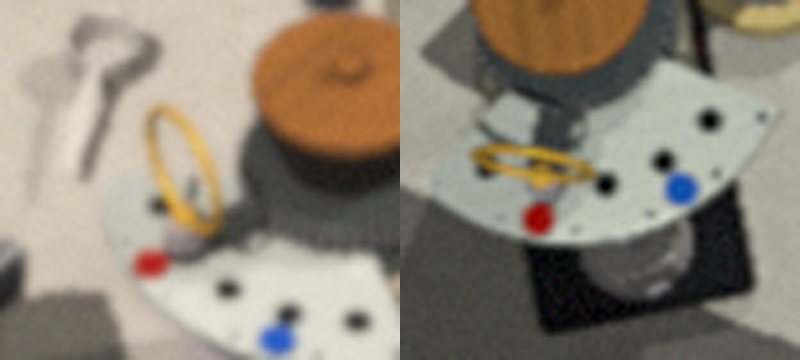

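The ring's brass pixels in the side view span 304–316 by 171–194. The model for pin home at q=-0.36 gives 304–317 by 170–194, while a pin riding on the plate would sit 2.7 px higher. The ring stands by the red dot (top crop 538,218), the fingers are clear and the cup still stands.

```bash
python3 -c "
from plant import env
print(env.hand_in())"
```

```text
the job is handed in; nothing more can be done
None
```

The job is handed in at about 17 s: the pin measures fully home in the red-dot hole, the fingers are out of the ring, and no contact with the loose things was planned or felt, though only the cup shows in the last close-up.

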